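Dispense two walnuts into the bowl

ROBOT

A 7-joint arm with a two-finger parallel gripper is mounted at the origin on the work surface. World frame = base frame: x ahead of the robot, y to its left, z up, the work surface at z = 0. Lengths are in m, angles in rad, forces in N, time in s.
With the tool pointing down it reaches from about 0.425 to 0.825 m from the base axis. Payload 3.6 kg.
Tool frame: the origin (TCP) lies midway between the tips of the shut fingers; the grasp point (between the pads) lies behind it (manip.grip_depth is the z of the grasp point in the tool frame, in m); z points along the fingers, y is the direction in which the jaws open and shut (so a half turn about z gives the same grasp; the last joint's range is limited). The gripper opens to 93 mm and grips with 3 to 60 N. Pads are 15 mm wide; open, the fingers measure 128 mm over their backs; the gripper's body (75 mm by 188 mm) begins 65 mm behind the grasp point.
Start: joints at [1.212, 0.615, -0.013, 1.423, 0.008, 1.103, -0.04], TCP at [0.212, -0.615, 0.19] pointing down, gripper open.
Joint ranges: [-3.12, 3.12], [-0.3, 2.06], [-1.34, 1.32], [0.26, 2.42], [-1.36, 4.5], [0.01, 1.98], [-2.84, 2.84]. Speed limits (rad/s): [2.79, 2.79, 3.14, 3.14, 3.14, 3.14, 3.14].

INTERFACE

Orientations are given as a unit quaternion [w, x, y, z].
In Python, from cell import manip, cams, spotter gives the robot as it stands. Calls block until the motion is done:
- manip.reach(position, orientation): joint-space move of the TCP to a pose.
- manip.move_linear(position, rotation=None, v=0.15): straight line of the TCP; rotation=None keeps the orientation; v is the mean speed in m/s.
- manip.goto_joints(angles): joint-space move.
- manip.command_gripper(opening, strength=None): finger opening in m; strength is the grip in N (None keeps the last); returns when the fingers have stopped.
- manip.dwell(seconds).
- manip.inverse_kinematics(position, orientation): joint angles nearest the present ones, or None.
- cams.read_camera(name): name is "scene" or "top"; returns a dict with "pixels" (384x512x3 uint8, blue, green, red), "range_z" (384x512 float32, m along the optical axis (not along the pixel's ray), 0 where there is no reading), "fx", "fy", "cx", "cy" (pixels), "k1" (the pictures are not rectified: a ray, as slopes to the right and down, at radius r is drawn at 1 + k1 r^2 times it, then the intrinsics apply), "pose" (4x4, takes a point from camera to world coordinates). Camera axes: x right, y down, z forward; pixel columns grow to the right and rows downward; lengths in m; the calibration is good to about 2 mm. A picture is of the moment at which its call begins.
A pose or a line that the arm cannot do raises manip.Unreachable and nothing moves.
- manip.job_done(): hands the job in, once; it reports no verdict.
Trained networks look in the newest picture that a camera, given by its name, has taken for a name from the list of things; names that differ only in an ending like _2 or _b are one class to them, and where a whole thing is asked for, a point or a joint stands for the part that bears it (a point fixed in the world has none). Each returns a list of dicts, best first, with "confidence" (0 to 1); they miss things now and then, are a little off and sometimes report something else, mostly with a low value. They report only what shows in the picture. A call takes as long as a camera call.
- spotter.recognise(camera, name): "at" ([x, y, z] in m, in the coordinates of the camera as it stood for that picture, good to about 4 mm: the middle of the surface that is visible of it).
- spotter.cut_out(camera, name): "pixels" (384x512 bool, what is visible of it).
Readings, each from a call of its own:
- manip.get_time(): time.
- manip.get_qpos(): joint angles.
- manip.get_qd(): joint speeds.
- manip.get_effort(): joint torques, N m.
- manip.get_eef_pos(): TCP position.
- manip.get_tool_rot(): TCP orientation.
- manip.get_force(): force on the tool from outside, world axes, zero at the start.
- manip.get_moment(): the same for the moment, N m.
- manip.get_opening(): finger opening in m.
Only numpy, scipy, OpenCV 4.12 (cv2) and the standard library are available. Lean on these libraries where they do the work, as an engineer would, in place of code of your own. Each camera call takes 0.05 s, during which the arm holds its last target.

TASK

Set the blue bowl upright on the counter centrally under the clear spout of the walnut dispenser. Then turn the orange bar on top of the dispenser clockwise (seen from above) all the way to its stop, keep it there for about a second so that both walnuts drop into the bowl, and let it spring back home. Leave the bowl with its two nuts standing under the spout, and leave the other things on the counter where they are.

Things in the scene. Friction and masses are not known exactly. Their poses are not given: they have to be found in the camera images.
- knob (a joint): turn of the orange bar and of the flat aluminium gate it swings under the chute: 0 at its spring home, grows clockwise seen from above, stop at 1.1 rad. The gate clears the chute at about 0.95. Spring torque 0.08 N m at home, 0.30 N m at the stop
- bar_centre (a point): centre of the orange turn bar, on its vertical axis, 201 mm above the counter. The bar is 90 long, 16 wide, 30 high (186 to 216 mm above the counter), with free space beside and above it; it may be pushed at an end or gripped. At joint 0 it lies along this point's y, square to the direction from the column to the spout
- bar_end_a (a point): middle of the bar's end face, 45 mm from the bar centre; turns with the bar
- bar_end_b (a point): middle of the bar's other end face, 45 mm from the bar centre; turns with the bar
- dispenser: fixed walnut dispenser: black column of radius 26 on a base of radius 42, 8 thick, and a clear square chute 42 x 42 outside (106 to 172 mm above the counter) centred 85 mm from the column axis along the dispenser's own -x. The gate swings at 96 to 102 mm height, within 110 mm of the column axis. Origin on the counter on the column's axis, z up
- under_spout (a point): point on the counter straight below the middle of the chute, the middle of a flat steel disc of radius 45 (flush, to be covered by the bowl)
- bowl: light blue bowl, 140 g, outer radius 50 at the rim, 34 at the foot, 50 high, wall 3, floor 5 thick, with a wooden handle along its own +x: 18 wide, 12 high, from 48 to 124 mm from the centre, 36 to 48 mm above the counter. Origin under the centre of its foot, z up
- bowl_handle (a point): grip point on the bowl's handle, 90 mm from the bowl's centre, 42 mm above the counter, at the middle of the handle's height
- nut1: lower walnut, a ball of radius 15, resting on the gate in the chute; origin at its centre
- nut2: upper walnut, a ball of radius 15, on top of the lower one; origin at its centre
- mug: white mug, radius 38, 85 high, with a handle on its +y side; leave alone; origin under its centre
- mill: dark wooden pepper mill, radius 27, 158 high; leave alone; origin under its centre
- jar: glass jar with steel cap, radius 30, 90 high; leave alone; origin under its centre
- tin: green tin, radius 33, 75 high; leave alone; origin under its centre
- spoon: wooden spoon lying flat, 170 long; leave alone

How it is judged:
On the way, in this order (a step that is already met when the one before it is completed fails the run):
1. the bowl stands upright on the counter under the spout (centre within 25 mm), the bar still near home (under 0.3 rad) (horizontal distance between bowl and under_spout below 0.025 m and height (world z) of bowl below 0.012 m and angle between bowl's own z axis and vertical below 0.12 rad and value of joint knob below 0.3 rad), for 0.2 s.
2. the bar is turned to its stop (over 1.0 of 1.1 rad) and kept there for 0.3 s (value of joint knob above 1 rad), for 0.3 s.
3. the bar has sprung back home (under 0.08 rad) (value of joint knob below 0.08 rad), for 0.2 s.
At the end, for the whole second after the job is handed in: Both walnuts lie at rest in the bowl (centres within 42 mm of the bowl's axis and 5 to 50 mm above its underside); the bowl stands at rest and upright (within 0.12 rad) on the counter, its centre within 35 mm of the point under the spout; the bar is back home (under 0.08 rad) (horizontal distance between bowl and under_spout below 0.035 m and height (world z) of bowl below 0.012 m and angle between bowl's own z axis and vertical below 0.12 rad and value of joint knob below 0.08 rad and linear speed of bowl below 0.02 m/s and horizontal distance between each of nut1, nut2 and bowl below 0.042 m and z of nut1 in the frame of bowl between 0.005 and 0.05 m and linear speed of each of nut1, nut2 below 0.05 m/s and z of nut2 in the frame of bowl between 0.005 and 0.05 m); the robot touches nothing.
It fails at once if a bystander (mug, pepper mill, jar, tin or spoon) is moved by more than 30 mm (distance of any of mug, mill, jar, tin, spoon from where it was at the start of the episode above 0.03 m).
It also fails if it takes over 72 s, if anything falls off the work surface, if the arm or the gripper's body presses on something with over 40 N, if the wrist force passes 120 N, or if a joint passes its speed limit or range.

## Working session

There is one attempt and no reset: what is moved stays moved. The work goes in short steps, each a Python script; the robot and the scene stay as the last script left them, time stands still between calls to the robot, and variables do not carry over. Pictures are saved under pics/ and viewed, and the job is handed in when it is done.

```bash
ls; mkdir -p pics; cat > h.py <<'E'
import numpy as np, cv2
from cell import manip, cams, spotter
def snap(n,fn=None):
    c=cams.read_camera(n)
    if fn: cv2.imwrite('pics/'+fn,c['pixels'])
    return c
def cloud(c):
    h,w=c['range_z'].shape
    u,v=np.meshgrid(np.arange(w),np.arange(h))
    K=np.array([[c['fx'],0,c['cx']],[0,c['fy'],c['cy']],[0,0,1.]])
    p=cv2.undistortPointsIter(np.stack([u,v],-1).reshape(-1,1,2).astype(float),K,np.array([c['k1'],0,0,0.]),None,None,(3,50,1e-10)).reshape(h,w,2)
    z=c['range_z']
    P=np.dstack([p[...,0]*z,p[...,1]*z,z])
    W=P@c['pose'][:3,:3].T+c['pose'][:3,3]
    W[z<=0]=np.nan
    return W
def cw(c,p): return c['pose'][:3,:3]@np.array(p)+c['pose'][:3,3]
E
python3 - <<'E'
from h import *
np.set_printoptions(precision=4,suppress=True)
print(manip.get_time(),manip.get_eef_pos(),manip.get_tool_rot(),manip.grip_depth)
for n in ['scene','top']:
    c=snap(n,n+'0.png'); print(n,c['pose'][:3,3],c['k1'])
    for t in ['bowl','bowl_handle','bar_centre','bar_end_a','dispenser','nut1','mug','mill','jar','tin','spoon']:
        for r in spotter.recognise(n,t)[:2]: print(t,cw(c,r['at']),round(r['confidence'],2))
print(manip.get_time())
E
```

```text
pics
0.0 [ 0.2115 -0.6137  0.1888] [-0.0013  0.9863  0.1652 -0.0002] -0.0188
scene [0.9915 0.2384 0.9827] -0.1576840320844255
bowl [0.4837 0.1672 0.0215] 0.82
bowl_handle [0.4852 0.1669 0.0247] 0.8
bar_centre [ 0.5919 -0.2624  0.1958] 0.9
bar_centre [ 0.7544 -0.2696  0.074 ] 0.59
bar_end_a [ 0.5903 -0.2643  0.1938] 0.89
dispenser [ 0.6058 -0.2266  0.1068] 0.63
nut1 [0.4888 0.1677 0.0196] 0.66
mug [0.5968 0.2817 0.0439] 0.59
mill [0.783  0.1396 0.1078] 0.97
mill [ 0.5905 -0.2644  0.1976] 0.15
jar [ 0.7854 -0.0458  0.0837] 0.82
jar [0.5994 0.2837 0.0423] 0.72
tin [ 0.7567 -0.2644  0.0756] 0.74
spoon [ 0.3769 -0.2148  0.0093] 0.82
top [ 0.4774 -0.0002  1.2193] -0.004170042585395656
bowl [0.5018 0.1699 0.0142] 0.75
bowl_handle [0.4996 0.1717 0.0167] 0.93
bowl_handle [ 0.5862 -0.2353  0.1235] 0.35
bar_centre [ 0.5819 -0.2565  0.1842] 0.94
bar_end_a [ 0.5783 -0.2627  0.1871] 0.68
dispenser [ 0.5843 -0.2357  0.1234] 0.87
nut1 [ 0.6061 -0.1876  0.1569] 0.6
mug [0.6069 0.2938 0.0348] 0.87
mill [0.7559 0.1248 0.1029] 0.85
jar [ 0.7717 -0.052   0.0927] 0.79
tin [ 0.7434 -0.2757  0.07  ] 0.71
tin [ 0.5825 -0.2612  0.1848] 0.24
spoon [ 0.3749 -0.216   0.0137] 0.61
1.2
```

View pics/scene0.png

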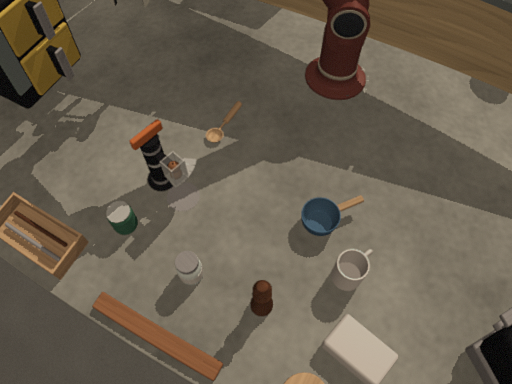

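View pics/top0.png

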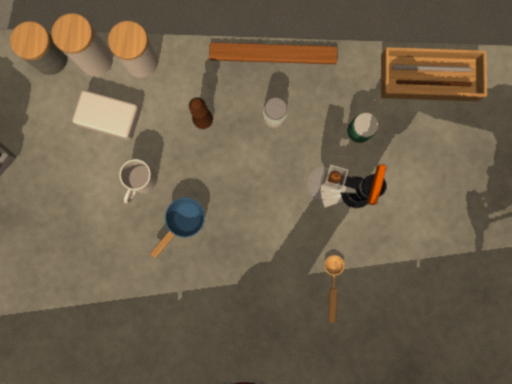

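The top view shows the bowl at (185,217) with its handle toward (160,245). The dispenser is at (372,188), its chute at (336,178) with the nut visible, and the orange bar at (378,184). Next I'll get metric fits from the clouds.

```bash
cat > meas.py <<'E'
from h import *
from scipy.optimize import least_squares
np.set_printoptions(precision=4,suppress=True)
for n in ['scene','top']:
    c=snap(n); W=cloud(c)
    hsv=cv2.cvtColor(c['pixels'],cv2.COLOR_BGR2HSV)
    print(n,'time',manip.get_time())
    # bar
    near=(np.abs(W[...,0]-.59)<.12)&(np.abs(W[...,1]+.25)<.12)
    org=(hsv[...,0]<14)&(hsv[...,1]>170)&near&(W[...,2]>.17)
    P=W[org]; zt=np.nanpercentile(P[:,2],95); T=P[P[:,2]>.21]
    r=cv2.minAreaRect((T[:,:2]*1000).astype(np.float32)); print('bar',len(T),zt,r)
    print('  box',cv2.boxPoints(r).round(0).tolist())
    # chute-ish points
    D=W[near&(W[...,2]>.15)&(W[...,2]<.18)&~org]
    if len(D)>4: print(' chute top',len(D),cv2.minAreaRect((D[:,:2]*1000).astype(np.float32)))
    # base
    # column top etc.
    # bowl
    nb=(np.abs(W[...,0]-.49)<.2)&(np.abs(W[...,1]-.17)<.14)
    blue=nb&(hsv[...,0]>95)&(hsv[...,0]<125)&(hsv[...,1]>90)
    R=W[blue&(W[...,2]>.044)&(W[...,2]<.056)]
    f=lambda q:np.hypot(R[:,0]-q[0],R[:,1]-q[1])-.0485
    s=least_squares(f,[.49,.17],loss='soft_l1',f_scale=.002); print('bowl',len(R),s.x,np.std(f(s.x)))
    H=W[nb&~blue&(W[...,2]>.03)&(W[...,2]<.06)&(hsv[...,1]>60)&(hsv[...,0]<25)&(np.hypot(W[...,0]-s.x[0],W[...,1]-s.x[1])<.14)&(np.hypot(W[...,0]-s.x[0],W[...,1]-s.x[1])>.055)]
    d=H[:,:2].mean(0)-s.x
    print('handle',len(H),H.mean(0),np.degrees(np.arctan2(d[1],d[0])),np.linalg.norm(d),cv2.minAreaRect((H[:,:2]*1000).astype(np.float32)))
E
python3 meas.py; python3 - <<'E'
from h import *
for n in ['scene','top']:
    im=cv2.imread(f'pics/{n}0.png')
    a=im[100:220,110:240] if n=='scene' else im[140:230,300:420]
    cv2.imwrite(f'pics/{n}0z.png',cv2.resize(a,None,fx=4.5,fy=4.5,interpolation=cv2.INTER_CUBIC))
E
```

```text
scene time 1.25
bar 190 0.21683454498580673 ((588.8087768554688, -274.56640625), (14.694143295288086, 86.27156066894531), 75.43563842773438)
  box [[545.0, -271.0], [629.0, -293.0], [632.0, -278.0], [549.0, -257.0]]
 chute top 509 ((600.0853271484375, -228.52685546875), (117.6709213256836, 49.64356231689453), 75.94452667236328)
bowl 42 [0.5089 0.1592] 0.000831353559429766
handle 185 [0.4392 0.2153 0.0468] 141.1404526120974 0.08944282588094712 ((438.47088623046875, 214.38681030273438), (19.19564437866211, 69.56781768798828), 53.681392669677734)
top time 1.3
bar 284 0.21747086930073578 ((586.2459716796875, -276.1910400390625), (15.959195137023926, 87.27717590332031), 75.7463607788086)
  box [[542.0, -273.0], [627.0, -295.0], [631.0, -279.0], [546.0, -258.0]]
 chute top 367 ((598.4808959960938, -224.146484375), (106.92530059814453, 44.18231964111328), 73.31600952148438)
bowl 27 [0.507  0.1585] 0.0011058730360859674
handle 276 [0.4735 0.2241 0.0463] 117.06779761034664 0.073631509210907 ((512.394775390625, 235.65576171875), (205.1337432861328, 61.5941162109375), 14.84133243560791)
```

```bash
cat >> h.py <<'E'
from scipy.spatial.transform import Rotation as Ro
def q(deg):
    a=np.radians(deg); x=np.array([np.cos(a),np.sin(a),0]); z=np.array([0,0,-1.]); y=np.cross(z,x)
    r=Ro.from_matrix(np.column_stack([x,y,z])).as_quat(); return [float(v) for v in r[[3,0,1,2]]]
bowl=np.array([.508,.159]); HA=141.4
bar=np.array([.5875,-.2755]); BA=-14.4
ax=np.array([np.cos(np.radians(BA+90)),np.sin(np.radians(BA+90))])
spout=bar+.085*ax
def dirv(d): return np.array([np.cos(np.radians(d)),np.sin(np.radians(d))])
E
python3 - <<'E'
from h import *
np.set_printoptions(precision=3,suppress=True)
print(spout)
g=bowl+.09*dirv(HA)
def ik(p,z,d):
    try: return manip.inverse_kinematics([float(p[0]),float(p[1]),z],q(d))
    except Exception as e: return repr(e)
for o in (0,180):
    print('grasp',ik(g,.0232,HA+o))
    for PA in (75.6,90,105,120): print('place',PA,ik(spout+.09*dirv(PA),.0232,PA+o))
    for t in (0,30,65): print('bar',t,ik(bar,.191,BA+o-t))
E
```

```text
[ 0.609 -0.193]
grasp [-0.192  0.663 -0.465  2.046  0.551  0.556 -0.153]
place 75.6 [ 0.306  0.802 -0.302  1.611  0.31   0.776 -0.383]
place 90 [ 0.344  0.782 -0.358  1.679  0.372  0.747 -0.193]
place 105 [ 0.391  0.765 -0.409  1.746  0.43   0.721  0.017]
place 120 [ 0.444  0.751 -0.454  1.802  0.483  0.701  0.244]
bar 0 [ 0.351  0.613  0.094  1.428 -0.061  1.103 -1.366]
bar 30 [ 0.269  0.621  0.241  1.431 -0.156  1.108 -1.81 ]
bar 65 [ 0.179  0.639  0.406  1.434 -0.264  1.123 -2.329]
grasp [-0.514  0.621  0.017  2.055 -0.023  0.465 -2.724]
place 75.6 [-0.163  0.844  0.526  1.628 -0.54   0.819 -2.799]
place 90 [-0.127  0.799  0.443  1.696 -0.466  0.753 -2.597]
place 105 [-0.077  0.76   0.364  1.761 -0.393  0.693 -2.379]
place 120 [-0.023  0.729  0.3    1.818 -0.333  0.645 -2.144]
bar 0 [ 0.773  0.693 -0.685  1.412  0.45   1.195  1.356]
bar 30 [ 0.706  0.664 -0.549  1.414  0.358  1.163  0.906]
bar 65 [ 0.621  0.638 -0.387  1.418  0.25   1.135  0.382]
```

View pics/scene0z.png

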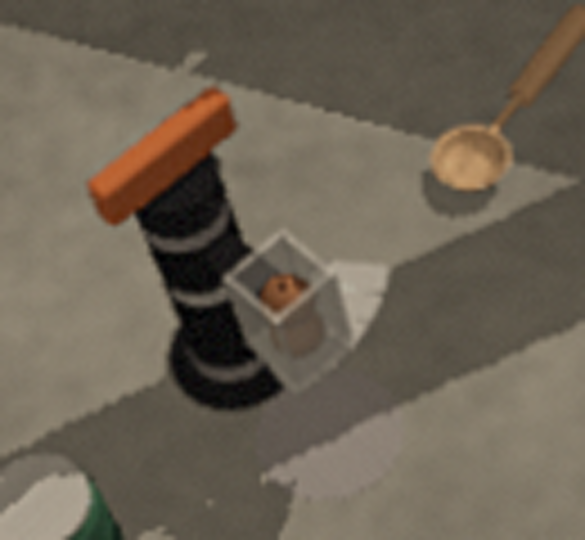

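View pics/top0z.png

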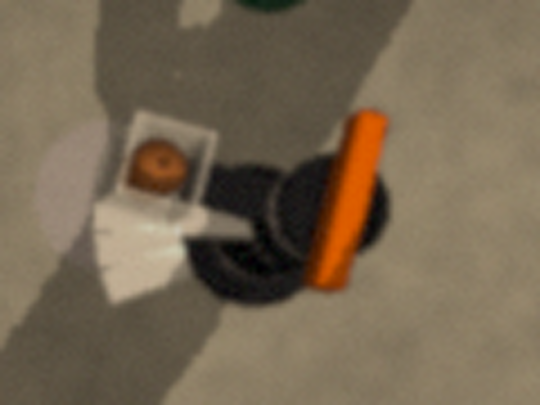

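The handle faces about 141° and the chute sits about 76° from the column, next to the gate fan. The points agree with the nut detection and the given sizes, so I'll grasp now.

```bash
python3 - <<'E'
from h import *
np.set_printoptions(precision=4,suppress=True)
g=bowl+.09*dirv(HA); G=lambda z:[float(g[0]),float(g[1]),z]
p=manip.get_eef_pos()
manip.move_linear([float(p[0]),float(p[1]),.40],v=.3)
manip.reach(G(.30),q(HA))
manip.command_gripper(.06)
manip.move_linear(G(.10),v=.2)
c=snap('scene','pre.png')
manip.move_linear(G(.0232),v=.1)
print(manip.get_force(),manip.get_eef_pos())
manip.command_gripper(0.0,50)
print(manip.get_opening(),manip.get_force(),manip.get_time())
c=snap('scene','grip.png')
E
```

```text
[ 0.4716 -1.2775  0.7249] [0.438  0.2155 0.0236]
0.0005899900901653545 [-0.5538  0.3206  0.2918] 9.075
```

View pics/grip.png

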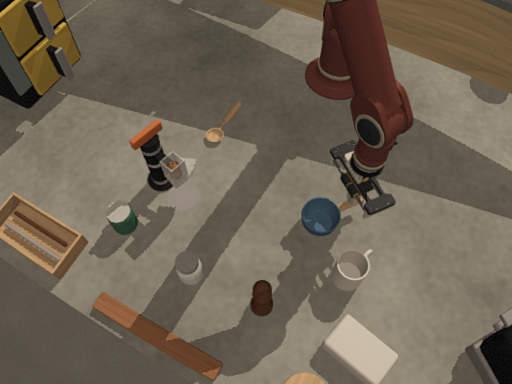

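The fingers closed on nothing (opening 0.6 mm), so I'll check why.

```bash
python3 - <<'E'
from h import *
c=snap('top','gt.png')
ims=[cv2.imread('pics/pre.png')[110:260,280:440],cv2.imread('pics/grip.png')[110:260,280:440]]
cv2.imwrite('pics/z1.png',np.hstack([cv2.resize(i,None,fx=2.4,fy=2.4,interpolation=cv2.INTER_CUBIC) for i in ims]))
cv2.imwrite('pics/z2.png',cv2.resize(c['pixels'][160:300,90:270],None,fx=4,fy=4,interpolation=cv2.INTER_CUBIC))
E
python3 meas.py; python3 -c "
from h import *
print(manip.get_tool_rot(),q(HA))"
```

```text
scene time 9.225
bar 190 0.21697549637526445 ((588.0086669921875, -274.3596496582031), (14.689059257507324, 86.1829833984375), 77.04650115966797)
  box [[544.0, -272.0], [628.0, -291.0], [632.0, -277.0], [548.0, -258.0]]
 chute top 515 ((600.31884765625, -228.82562255859375), (118.73013305664062, 50.68073272705078), 75.20580291748047)
bowl 36 [0.508 0.159] 0.0010489977940305222
handle 108 [0.4478 0.21   0.0466] 139.70788748119756 0.07881592298038062 ((438.70751953125, 214.2866668701172), (18.912487030029297, 67.05075073242188), 51.78069305419922)
top time 9.275
bar 279 0.21761779909454837 ((586.24853515625, -275.8735046386719), (16.15483283996582, 87.73892974853516), 75.66107940673828)
  box [[542.0, -273.0], [627.0, -295.0], [631.0, -279.0], [546.0, -257.0]]
 chute top 372 ((598.2828979492188, -224.042236328125), (106.63436889648438, 43.8569450378418), 73.20997619628906)
bowl 21 [0.5091 0.1579] 0.0012680581401105803
handle 97 [0.5455 0.2331 0.0459] 64.17782334421864 0.08360435648855846 ((528.4315185546875, 239.69436645507812), (173.5281219482422, 52.30419158935547), 19.692041397094727)
[1.84237071e-05 3.30540275e-01 9.43791887e-01 3.18028090e-05] [0.0, 0.33051439271322297, 0.9438009515832294, 0.0]
```

View pics/z1.png

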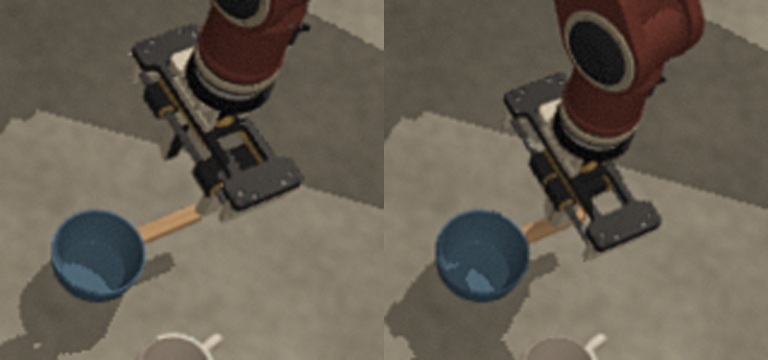

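View pics/z2.png

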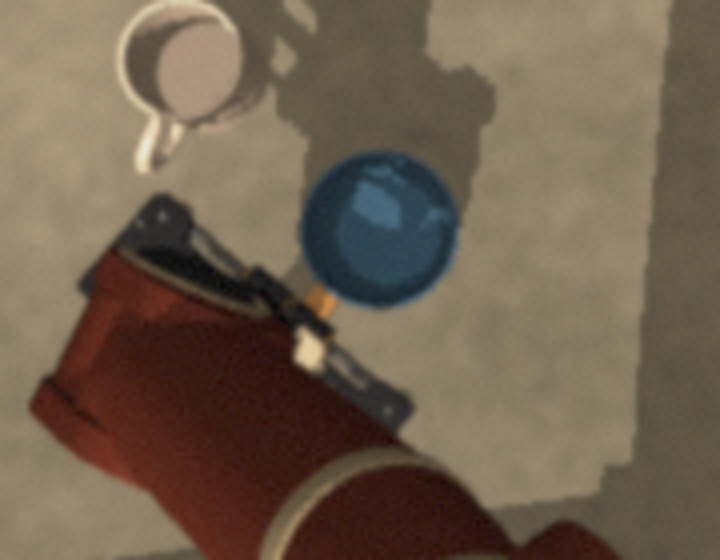

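```bash
cat >> h.py <<'E'
def proj(c,P):
    T=np.linalg.inv(c['pose']); K=np.array([[c['fx'],0,c['cx']],[0,c['fy'],c['cy']],[0,0,1.]])
    return cv2.projectPoints(np.array(P,float).reshape(-1,1,3),cv2.Rodrigues(T[:3,:3])[0],T[:3,3],K,np.array([c['k1'],0,0,0.]))[0].reshape(-1,2)
E
python3 - <<'E'
from h import *
np.set_printoptions(precision=4,suppress=True)
print(manip.get_opening(),manip.get_eef_pos())
c=snap('scene'); p=manip.get_eef_pos()
y=dirv(HA+90)
hd=dirv(HA)
pts=[p,p+[0,0,.0188],p+[0,0,.084]]
for r in (48,124):
  for s in (-9,9):
    a=bowl+hd*r/1e3+y*s/1e3; pts.append([a[0],a[1],.048])
uv=proj(c,pts); print(uv)
x0,y0,f=320,150,8
im=cv2.resize(c['pixels'][y0:y0+75,x0:x0+90],None,fx=f,fy=f,interpolation=cv2.INTER_CUBIC)
for i,(u,v) in enumerate(uv):
    cv2.circle(im,(int((u-x0+.5)*f),int((v-y0+.5)*f)),4,[(0,0,255),(0,255,255),(255,0,255),(0,255,0),(0,255,0),(0,255,0),(0,255,0)][i],-1)
cv2.imwrite('pics/z3.png',im)
E
```

```text
0.0006714846512498899 [0.4377 0.2151 0.0232]
[[349.2907 206.0044]
 [350.6857 202.6126]
 [355.8473 190.0071]
 [338.5317 210.2662]
 [335.1336 204.4675]
 [364.2518 199.6736]
 [360.7401 194.0533]]
```

View pics/z3.png

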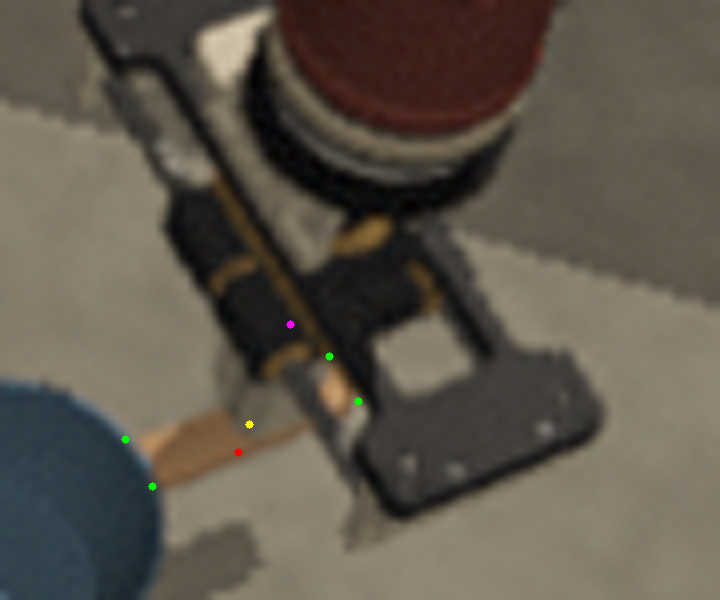

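```bash
python3 - <<'E'
from h import *
np.set_printoptions(precision=3,suppress=True,linewidth=200)
c=snap('scene'); W=cloud(c); p=manip.get_eef_pos(); hd=dirv(HA); y=dirv(HA+90)
for v in range(190,216,1):
    row=[]
    for u in range(342,370,3):
        d=W[v,u]-p; row.append('%4d,%4d,%4d'%(d[:2]@hd*1e3,d[:2]@y*1e3,W[v,u,2]*1e3) if np.isfinite(d[0]) else '  -  ')
    print(v,' | '.join(row))
E
```

```text
190   15,  59,   0 |   22,  55,   1 |  -36,  -9, 147 |  -35, -17, 159 |  -28, -19, 158 |  -23, -23, 162 |  -24, -32, 175 |  -18, -35, 177 |    0, -28, 153 |    8, -29, 148
191   15,  58,  -2 |   20,  52,   3 |  -35,  -9, 143 |  -34, -18, 155 |  -29, -21, 158 |  -23, -24, 158 |  -23, -32, 171 |  -20, -38, 177 |    3, -27, 143 |   83,  27,   0
192   13,  54,  -1 |   21,  52,  -2 |  -35, -10, 139 |  -35, -19, 153 |  -31, -24, 159 |  -24, -26, 157 |  -23, -34, 169 |  -21, -39, 177 |    4, -26, 137 |   80,  24,   1
193    9,  50,   3 |   18,  48,   0 |   -8,  13,  76 |  -34, -19, 149 |  -32, -26, 158 |  -25, -29, 158 |  -23, -35, 166 |  -21, -41, 175 |  -16, -45, 178 |   80,  22,   0
194    9,  48,   0 |   17,  45,   0 |   -9,  10,  76 |  -35, -21, 147 |  -33, -28, 156 |  -22, -27, 148 |  -11, -26, 139 |  -22, -43, 175 |  -19, -48, 180 |   77,  18,   1
195    8,  46,   0 |   16,  43,  -1 |   -7,  11,  68 |  -35, -22, 144 |  -32, -28, 152 |  -26, -32, 154 |  -10, -26, 133 |  -22, -44, 172 |  -19, -49, 178 |   76,  16,   0
196    7,  44,  -1 |   14,  39,   0 |   -6,  10,  64 |  -34, -23, 14
[... 2662 characters left out ...]
 170 |  -33, -86, 177
212  -15,   2,  -2 |  -10,  -3,   2 |    0,  -3,  -5 |    6,  -7,  -3 |   14, -10,  -3 |   19, -15,   0 |   28, -17,  -1 |   35, -21,  -1 |   -   |  -33, -88, 175
213  -18,  -1,   1 |  -10,  -4,   0 |   -2,  -7,  -1 |    4, -11,   0 |   11, -14,   0 |   19, -16,  -2 |   25, -21,   1 |   32, -24,   1 |  -35, -83, 163 |  -34, -89, 173
214  -15,   0,  -9 |  -10,  -6,  -3 |   -3,  -9,  -3 |    2, -13,   0 |    9, -17,   0 |   16, -20,   0 |   24, -23,   0 |  -35, -77, 147 |  -35, -84, 161 |  -33, -90, 170
215  -21,  -7,   1 |  -13, -10,   0 |   -6, -13,   1 |    0, -16,   0 |    7, -20,   2 |   15, -23,   0 |   23, -26,   0 |  -35, -78, 143 |  -32, -83, 152 |  -32, -90, 164
```

```bash
python3 - <<'E'
from h import *
np.set_printoptions(precision=3,suppress=True,linewidth=200)
p=manip.get_eef_pos()
manip.move_linear([float(p[0]),float(p[1]),.09],v=.15)
print(manip.get_opening(),manip.get_force(),manip.get_eef_pos())
c=snap('scene'); W=cloud(c); p=manip.get_eef_pos(); hd=dirv(HA); y=dirv(HA+90)
d=W-p; a=d[...,:2]@hd*1e3; b=d[...,:2]@y*1e3; z=d[...,2]*1e3
m=(abs(a)<25)&(abs(b)<40)&(W[...,2]>.056)&(z<70)
for lo in range(-35,70,5):
    s=m&(z>=lo)&(z<lo+5)
    if s.sum(): print(lo,s.sum(),'a',a[s].min().round(),a[s].max().round(),'b',b[s].min().round(),b[s].max().round())
uv=proj(c,[p,p+[0,0,.0188]]); f=8;x0,y0=315,135
im=cv2.resize(c['pixels'][y0:y0+75,x0:x0+90],None,fx=f,fy=f,interpolation=cv2.INTER_CUBIC)
for i,(u,v) in enumerate(uv): cv2.circle(im,(int((u-x0+.5)*f),int((v-y0+.5)*f)),4,[(0,0,255),(0,255,255)][i],-1)
cv2.imwrite('pics/z4.png',im)
E
```

```text
0.0006197253634876963 [ 0.104 -0.192  0.346] [0.437 0.215 0.09 ]
25 2 a -11.0 -10.0 b -6.0 3.0
30 9 a -12.0 -10.0 b -9.0 6.0
35 7 a -11.0 2.0 b -14.0 7.0
40 15 a -12.0 6.0 b -16.0 8.0
45 12 a -12.0 4.0 b -15.0 11.0
50 15 a -12.0 3.0 b -17.0 11.0
55 19 a -12.0 -2.0 b -17.0 15.0
60 12 a -12.0 -3.0 b -16.0 15.0
65 5 a -11.0 -4.0 b -17.0 -10.0
```

View pics/z4.png

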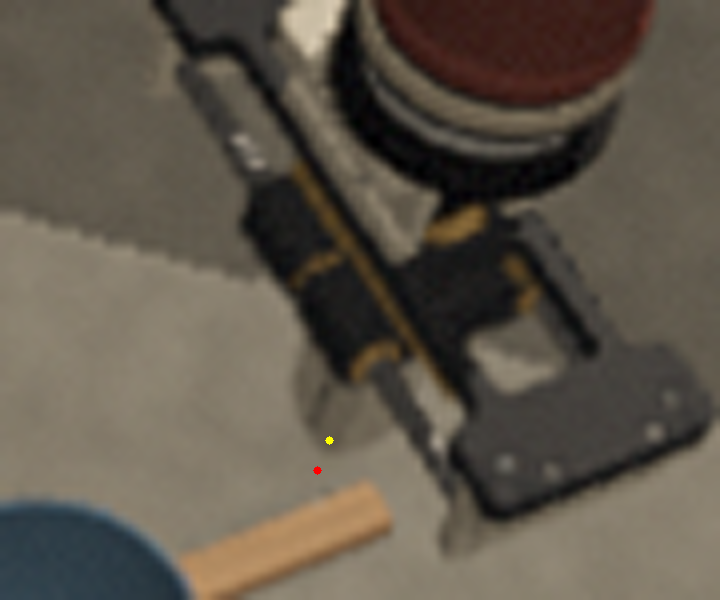

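The picture shows the shut fingertips about 25 mm above the reported TCP: red dot at (318,470), real tip near (335,450). The depth readings say the same, and the real tips end at about TCP+25 mm. That explains the fingers closing over the handle, so I'll allow for this offset and grasp again.

```bash
echo "ZO=-.026" >> h.py; python3 - <<'E'
from h import *
np.set_printoptions(precision=4,suppress=True,linewidth=200)
g=bowl+.092*dirv(HA); G=lambda z:[float(g[0]),float(g[1]),z]
manip.command_gripper(.06)
manip.move_linear(G(.03),v=.15)
for z in (.015,.005,.0232+ZO):
    manip.move_linear(G(z),v=.08); f=manip.get_force(); print(z,f)
    if abs(f[2])>8: break
manip.command_gripper(0.0,50)
print(manip.get_opening(),manip.get_force(),manip.get_time())
E
```

```text
0.015 [-0.6253  0.2459  0.5082]
0.005 [ 0.0764 -0.2497 -0.5504]
-0.0028000000000000004 [0.0494 0.1909 0.4131]
0.01733573141771419 [0.8506 0.6264 0.2842] 13.25
```

```bash
cat > fit.py <<'E'
from h import *
from scipy.optimize import least_squares
def fitbowl(n,c,guess):
    W=cloud(c); hsv=cv2.cvtColor(c['pixels'],cv2.COLOR_BGR2HSV)
    b=(hsv[...,0]>95)&(hsv[...,0]<125)&(hsv[...,1]>90)&(np.hypot(W[...,0]-guess[0],W[...,1]-guess[1])<.08)
    z=W[b][:,2]; zr=np.percentile(z,97)
    R=W[b&(abs(W[...,2]-zr)<.008)]
    f=lambda q:np.hypot(R[:,0]-q[0],R[:,1]-q[1])-.0485
    s=least_squares(f,guess,loss='soft_l1',f_scale=.002); print(n,len(R),'c',s.x.round(4),'rim z',zr.round(4),'std',np.std(f(s.x)).round(4))
    return s.x
E
python3 - <<'E'
from fit import *
np.set_printoptions(precision=4,suppress=True,linewidth=200)
p=np.array(manip.get_eef_pos())
manip.move_linear([float(p[0]),float(p[1]),float(p[2])+.02],v=.08)
print(manip.get_opening(),manip.get_force(),manip.get_moment())
c=snap('scene','lift.png'); fitbowl('scene',c,bowl)
PA=90
for t in (.5,):
    b=bowl+t*(spout-bowl); a=HA+t*(PA-HA); g=b+.092*dirv(a)
    manip.move_linear([float(g[0]),float(g[1]),float(p[2])+.02],q(a),v=.15)
print(manip.get_opening())
E
```

```text
0.01745270234547358 [ 0.0075  0.3344 -2.4069] [0.0552 0.0471 0.0061]
scene 78 c [0.5088 0.1602] rim z 0.0689 std 0.0009
0.01745059805122371
```

View pics/lift.png

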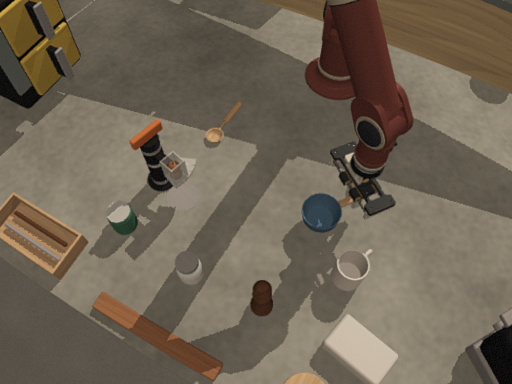

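The bowl is held level at (322,212) with its rim at 69 mm, which is what a 20 mm lift should give. I'll carry it in and set it down.

```bash
python3 - <<'E'
from fit import *
np.set_printoptions(precision=4,suppress=True,linewidth=200)
PA=90; g=spout+.092*dirv(PA); p=manip.get_eef_pos()
b=bowl+.85*(spout-bowl); a=HA+.85*(PA-HA); m=b+.092*dirv(a)
manip.move_linear([float(m[0]),float(m[1]),float(p[2])],q(a),v=.15)
manip.move_linear([float(g[0]),float(g[1]),float(p[2])],q(PA),v=.12)
print(manip.get_opening(),manip.get_force())
c=snap('scene','at.png'); fitbowl('scene',c,spout)
for z in (.004,0,-.002,-.0035,-.005):
    manip.move_linear([float(g[0]),float(g[1]),z],v=.06); f=manip.get_force(); print(z,f)
    if f[2]>1.5: break
c=snap('scene','down.png'); fitbowl('scene',c,spout); c=snap('top','downt.png'); fitbowl('top',c,spout)
print(manip.get_time())
cv2.imwrite('pics/dz.png',np.hstack([cv2.resize(cv2.imread('pics/down.png')[100:240,110:260],None,fx=2.6,fy=2.6),cv2.resize(c['pixels'][120:260,270:420],None,fx=2.6,fy=2.6)]))
E
```

```text
0.01754298933645302 [ 1.6857 -0.2057 -1.4557]
scene 25 c [ 0.6084 -0.1891] rim z 0.0684 std 0.001
0.004 [ 0.0357  0.1325 -1.4034]
0 [ 0.2858  0.2793 -1.8283]
-0.002 [ 1.0818 -0.0608 -1.5971]
-0.0035 [-0.275  -0.0587  1.518 ]
scene 28 c [ 0.6087 -0.1912] rim z 0.051 std 0.0011Traceback (most recent call last):
  File "<stdin>", line 12, in <module>
  File "fit.py", line 6, in fitbowl
    z=W[b][:,2]; zr=np.percentile(z,97)
                    ~~~~~~~~~~~~~^^^^^^
    return _quantile_unchecked(
        a, q, axis, out, overwrite_input, method, keepdims, weights)
    return _ureduce(a,
                    func=_quantile_ureduce_func,
    ...<5 lines>...
                    overwrite_input=overwrite_input,
                    method=method)
    r = func(a, **kwargs)
    result = _quantile(arr,
                       quantiles=q,
    ...<2 lines>...
                       out=out,
                       weights=wgt)
    slices_having_nans = np.isnan(arr[-1, ...])
                                  ~~~^^^^^^^^^
IndexError: index -1 is out of bounds for axis 0 with size 0
```

```bash
python3 - <<'E'
from fit import *
np.set_printoptions(precision=4,suppress=True,linewidth=200)
manip.command_gripper(.06)
p=manip.get_eef_pos()
manip.move_linear([float(p[0]),float(p[1]),.08],v=.1)
manip.move_linear([float(p[0]),float(p[1]),.30],v=.25)
c=snap('scene','rel.png'); fitbowl('scene',c,spout)
manip.reach([float(bar[0]),float(bar[1]),.30],q(BA))
c=snap('scene','ovr.png'); x0,y0,f=90,60,4
im=cv2.resize(c['pixels'][y0:y0+140,x0:x0+170],None,fx=f,fy=f); cv2.imwrite('pics/ovz.png',im)
print(manip.get_time(),manip.get_force())
E
```

```text
scene 42 c [ 0.6091 -0.192 ] rim z 0.0505 std 0.005
22.125 [ 0.4446 -0.6319 -1.3251]
```

View pics/ovz.png

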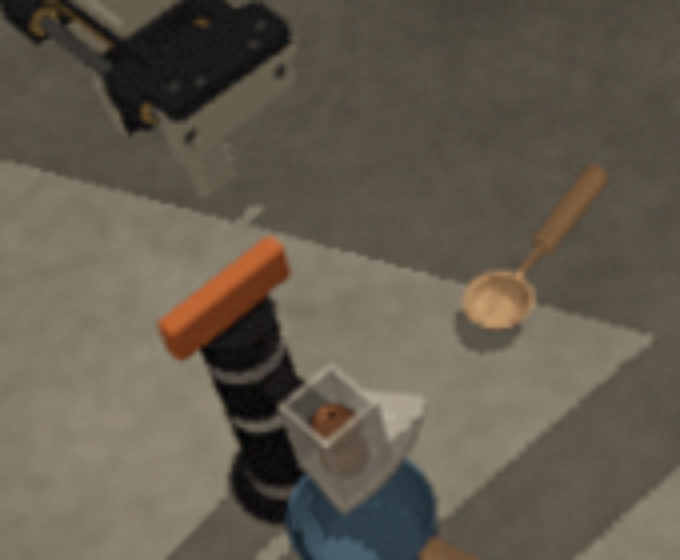

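View pics/rel.png

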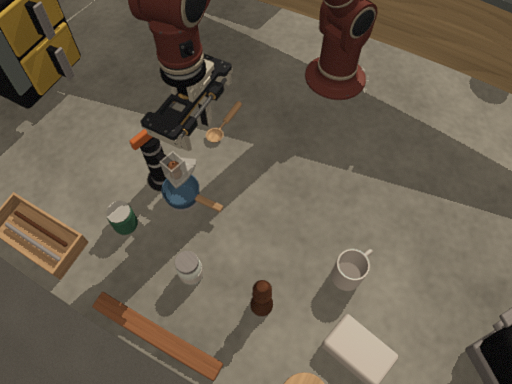

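The bowl stands under the chute at (180,190) and is released. The open gripper is above the bar, so I'll descend in steps while watching the force, then grip.

```bash
python3 - <<'E'
from fit import *
np.set_printoptions(precision=4,suppress=True,linewidth=200)
B=lambda z:[float(bar[0]),float(bar[1]),z]
manip.move_linear(B(.22),v=.2)
for z in (.20,.18,.167):
    manip.move_linear(B(z),v=.08); f=manip.get_force(); print(z,f)
    if f[2]>6: break
else:
    f0=np.array(manip.get_force()); manip.command_gripper(0.0,10)
    print(manip.get_opening(),np.array(manip.get_force())-f0,manip.get_moment())
c=snap('scene'); x0,y0,f=90,60,4
cv2.imwrite('pics/bg.png',cv2.resize(c['pixels'][y0:y0+140,x0:x0+170],None,fx=f,fy=f))
print(manip.get_time())
E
```

```text
0.2 [ 1.0929 -0.0527  0.1499]
0.18 [ 0.5965 -0.6118  0.5334]
0.167 [-0.0057  0.0993  0.42  ]
0.015884901611205815 [ 0.1803 -1.0633  0.5191] [-0.1674  0.0463  0.0804]
24.6
```

View pics/bg.png

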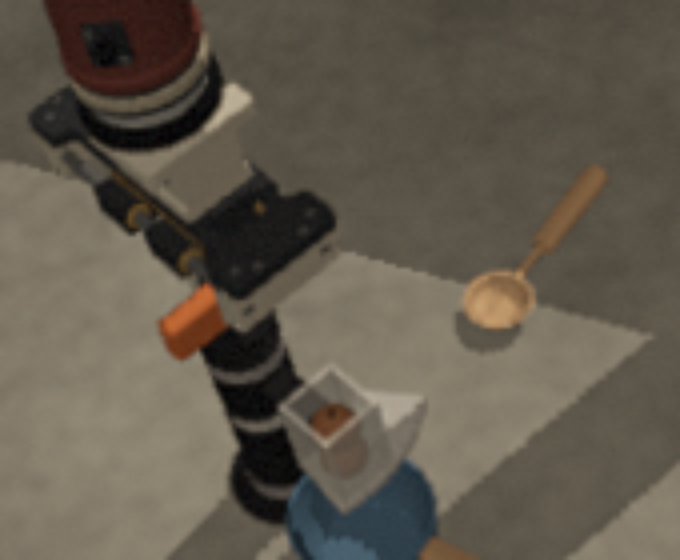

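Gripped on the bar at 15.9 mm with little side force. Now I'll turn it clockwise in steps, checking forces.

```bash
python3 - <<'E'
from fit import *
np.set_printoptions(precision=3,suppress=True,linewidth=200)
manip.command_gripper(0.0,50)
P=[float(v) for v in (bar[0],bar[1],.167)]
ok=True
for t in np.linspace(0,1.1,9)[1:]:
    manip.reach(P,q(BA-np.degrees(t))); f=manip.get_force(); m=manip.get_moment()
    print(round(t,3),f,m,manip.get_opening())
    if np.linalg.norm(f)>35: print('stop'); ok=False; break
if ok:
    for t in (1.115,1.13):
        manip.reach(P,q(BA-np.degrees(t))); print(t,manip.get_force(),manip.get_moment())
        if abs(manip.get_moment()[2])>1: break
    manip.dwell(1.2)
c=snap('scene'); x0,y0,f=90,60,4
cv2.imwrite('pics/turn.png',cv2.resize(c['pixels'][y0:y0+140,x0:x0+170],None,fx=f,fy=f))
c=snap('top'); cv2.imwrite('pics/turnt.png',cv2.resize(c['pixels'][120:260,270:420],None,fx=4,fy=4))
print(manip.get_time())
E
```

```text
0.138 [-0.478 -2.948  0.486] [-0.528  0.11   0.086] 0.015546063693774304
0.275 [-0.557 -2.92  -0.581] [-0.663  0.183  0.132] 0.015858733399634707
0.413 [-1.217 -3.742 -0.488] [-0.822  0.228  0.149] 0.01571098603126147
0.55 [-2.666 -4.526 -0.133] [-0.918  0.314  0.219] 0.015756577627010777
0.688 [-2.338 -4.353  1.517] [-0.904  0.319  0.211] 0.015280848134286044
0.825 [-1.978 -3.726  1.165] [-0.938  0.338  0.274] 0.0158453597113847
0.963 [-2.076 -5.041  0.738] [-0.902  0.343  0.26 ] 0.015705196878133012
1.1 [-2.616 -5.557  1.451] [-0.905  0.359  0.299] 0.015758220595494025
1.115 [-1.941 -5.485  1.704] [-0.884  0.422  0.389]
1.13 [-2.959 -5.222  0.788] [-0.968  0.429  0.57 ]
28.6167
```

View pics/turn.png

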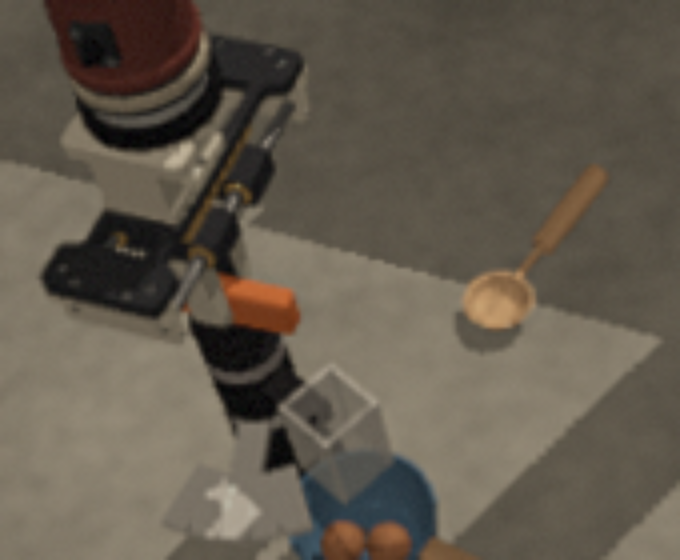

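View pics/turnt.png

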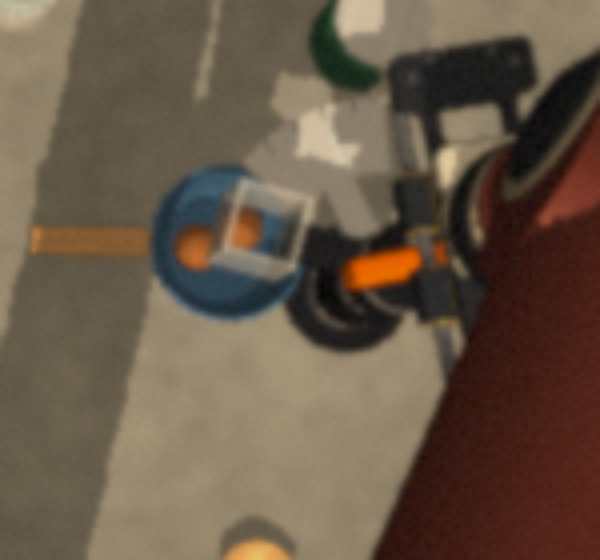

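The moment jumped past 1.1 rad, so the bar is on its stop. Both nuts lie in the bowl, at (195,245) and (243,228) in the top crop. I'll turn back home and let go.

```bash
python3 - <<'E'
from fit import *
np.set_printoptions(precision=3,suppress=True,linewidth=200)
P=[float(v) for v in (bar[0],bar[1],.167)]
for t in (.8,.5,.25,.04):
    manip.reach(P,q(BA-np.degrees(t)))
print(manip.get_force(),manip.get_moment())
manip.command_gripper(.06)
manip.dwell(.5)
P[2]=.30; manip.move_linear(P,v=.15)
P[2]=.36; manip.reach([.25,-.55,.36],q(19))
manip.dwell(.5)
print(manip.get_eef_pos(),manip.get_time())
for n in ('scene','top'):
    c=snap(n,n+'_end.png'); x0,y0=(100,110) if n=='scene' else (280,130)
    cv2.imwrite(f'pics/{n}_endz.png',cv2.resize(c['pixels'][y0:y0+120,x0:x0+140],None,fx=4,fy=4))
    fitbowl(n,c,spout)
    for t in ('nut1','mug','mill','jar','tin','spoon'):
        for r in spotter.recognise(n,t)[:2]: print(t,cw(c,r['at']),round(r['confidence'],2))
E
python3 meas.py | grep -E "scene|top|bar|box"
```

```text
[-1.584 -5.436  0.137] [-1.102  0.298  0.075]
[ 0.25 -0.55  0.36] 34.475
scene 57 c [ 0.609 -0.192] rim z 0.0501 std 0.0015
nut1 [ 0.626 -0.2    0.028] 0.6
mug [0.591 0.283 0.044] 0.83
mug [ 0.786 -0.045  0.085] 0.72
mill [0.783 0.139 0.105] 0.58
jar [ 0.787 -0.048  0.085] 0.68
jar [ 0.606 -0.181  0.028] 0.54
tin [ 0.755 -0.264  0.075] 0.65
tin [ 0.786 -0.047  0.087] 0.46
spoon [ 0.375 -0.216  0.009] 0.91
top 18 c [ 0.609 -0.195] rim z 0.0471 std 0.0007
mug [0.609 0.291 0.035] 0.63
mug [ 0.612 -0.16   0.048] 0.44
mill [0.755 0.13  0.101] 0.87
mill [ 0.742 -0.278  0.073] 0.72
jar [ 0.771 -0.055  0.092] 0.75
tin [ 0.741 -0.277  0.076] 0.72
tin [ 0.612 -0.162  0.045] 0.58
spoon [ 0.376 -0.216  0.013] 0.95
scene time 35.225
bar 185 0.21697268769284575 ((588.8148193359375, -274.46337890625), (13.723562240600586, 85.3846435546875), 75.5033950805664)
  box [[546.0, -270.0], [628.0, -292.0], [632.0, -279.0], [549.0, -257.0]]
 chute top 451 ((599.0386352539062, -227.89593505859375), (116.22676849365234, 51.157447814941406), 76.35406494140625)
top time 35.275
bar 287 0.21724905231629763 ((585.52587890625, -275.9549560546875), (16.303096771240234, 86.11408233642578), 76.425537109375)
  box [[542.0, -274.0], [625.0, -294.0], [629.0, -278.0], [546.0, -258.0]]
 chute top 252 ((598.4718017578125, -223.96914672851562), (106.972412109375, 44.085243225097656), 73.18726348876953)
  ret = _var(a, axis=axis, dtype=dtype, out=out, ddof=ddof,
  arrmean = um.true_divide(arrmean, div, out=arrmean,
  ret = ret.dtype.type(ret / rcount)
meas.py:26: RuntimeWarning: Mean of empty slice.
  d=H[:,:2].mean(0)-s.x
  ret = um.true_divide(
meas.py:27: RuntimeWarning: Mean of empty slice.
  print('handle',len(H),H.mean(0),np.degrees(np.arctan2(d[1],d[0])),np.linalg.norm(d),cv2.minAreaRect((H[:,:2]*1000).astype(np.float32)))
```

View pics/scene_endz.png

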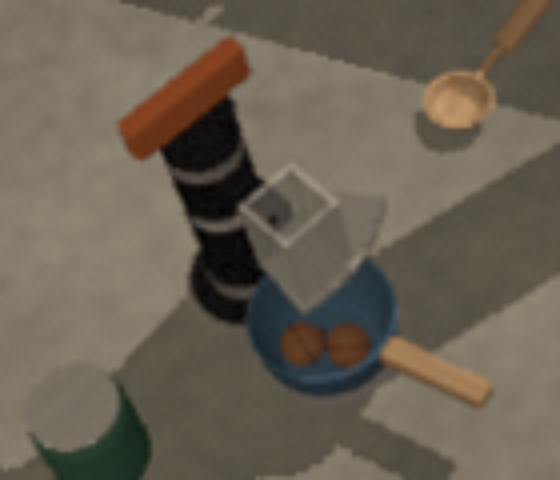

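View pics/top_endz.png

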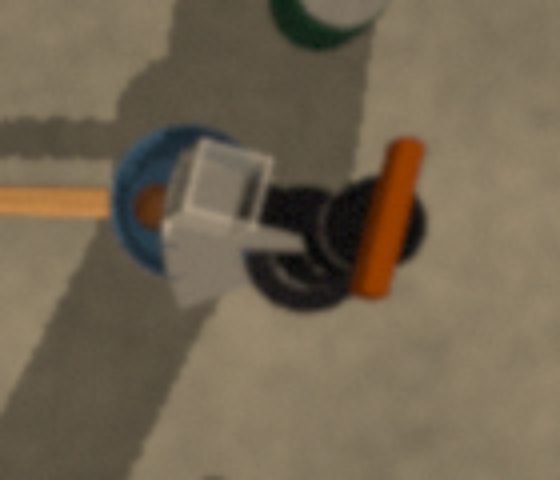

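Both nuts lie in the bowl, at (302,344) and (349,344) in the scene crop. The bar is home at the same fitted angle as at the start, the bystanders have not moved, and the arm is clear. Handing in.

```bash
python3 -c "
from h import *
manip.job_done(); print(manip.get_time())"
```

```text
the job is handed in; nothing more can be done
the job is handed in; nothing more can be done
```

I set the bowl under the spout, turned the bar clockwise to its stop and held it there for over a second. Then I turned it back to about 0.04 rad, let go so the spring took it home, moved the arm clear and handed the job in at about 35 s of the 72 s allowed.

**Last checks:**
- **Bowl:** it stands about 1–2 mm from the estimated point under the spout, with its rim at about 50 mm (47 mm from the top camera).
- **Nuts:** both show inside the bowl in the scene picture. The top view shows only one, because the chute hides the other. I judged them at rest from the pictures only.
- **Bar:** its fitted angle is within about 1° of the one at the start. At the stop, the moment rose from 0.30 to 0.57 N m between 1.10 and 1.13 rad.
- **Bystanders:** mug, mill, jar, tin and spoon are all within about 6 mm of their starting detections, roughly the detector's accuracy.

**What went wrong or disagreed:**
- **First grasp:** it closed on nothing. The real fingertips sit about 25 mm behind the reported tool point, as measured in the camera images. I corrected for this by 26 mm in every later move.
- **False detections:** the detectors gave a few wrong low-to-medium confidence results, such as "mug" at the jar and "jar" or "tin" at the bowl. I discarded them against the pictures.

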